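Set the hanging tea tray down on its stand

ROBOT

A 7-joint arm with a two-finger parallel gripper is mounted at the origin on the work surface. World frame = base frame: x ahead of the robot, y to its left, z up, the work surface at z = 0. Lengths are in m, angles in rad, forces in N, time in s.
With the tool pointing down it reaches from about 0.4 to 0.85 m from the base axis. Payload 10.4 kg.
Tool frame: the origin (TCP) lies midway between the tips of the shut fingers; the grasp point (between the pads) lies r.grip_point_offset behind it (r.grip_point_offset is the distance from the TCP to the grasp point, in m); z points along the fingers, y is the line along which they close (so a half turn about z gives the same grasp; the last joint's range is limited). The gripper opens to 87 mm and grips with 3 to 60 N. Pads are 19 mm wide; open, the fingers measure 117 mm over their backs; the gripper's body (75 mm by 190 mm) begins 51 mm behind the grasp point.
Start: joints at [1.314, 0.332, -0.065, 1.46, 0.022, 1.35, -0.088], TCP at [0.145, -0.608, 0.223] pointing down, gripper open.
Joint ranges: [-2.6, 2.6], [-0.5, 2.12], [-1.47, 1.34], [0.16, 2.42], [-1.27, 4.41], [0.06, 2.06], [-2.6, 2.6]. Speed limits (rad/s): [2.22, 2.22, 2.79, 2.79, 3.14, 3.14, 3.14].

INTERFACE

Orientations are given as a unit quaternion [x, y, z, w].
In Python, from bench import r gives the robot as it stands.
- The arm moves only by the tool play_rows, never from a script. Its arguments are lists of equal length, an entry for each row: "claw": the closure, from 0 (fully open) to 1 (shut); "delta_pos": the shift along the tool's x, y, z scaled (see below), a list of three; "delta_rot": the turn, a rotation vector about the tool's x, y, z scaled (see below), a list of three. A call has 1 to 8 rows; each row shifts and turns the commanded pose from where the row before left it, along the tool's axes as they then stand; what a row does not reach is not made up. The controller multiplies each number of a shift by 200 mm and each number of a turn by pi rad. A row lasts 1/10 s, in which the tool goes at most 50 mm and 8.59 degrees, less where a joint would pass 70% of its speed; a pose out of reach is approached as far as the arm can. A call with a number of a shift or a turn outside -1 to 1 is refused whole. A call with a gripper value outside its range is refused whole. The fingers move at their own pace and stop on an object; "squeeze" is the grip in N (left out, the last holds). Time passes only in rows, so rows that do not move let the fingers close. It gives the time, the measured TCP pose, the force, the opening and the grip force at its end, in the units of the state.
- r.read_state(): the state, without advancing time (a new reading comes with each control period).
- r.camera(name): name is "scene" or "top" or "wrist"; returns a dict with "pixels" (400x640x3 uint8, red, green, blue), "camera_matrix" (3x3 intrinsics, pixels), "cam_to_world" (4x4, takes a point from camera to world coordinates); the wrist camera has in their place "hand_eye" (4x4, takes a point from camera to tool coordinates, whose origin is the TCP and whose axes are the flange's). Camera axes: x right, y up, looking along -z (the intrinsics and any distortion apply to the point x, -y, -z); pixel columns grow to the right and rows downward; lengths in m; the calibration is good to about 2 mm. A picture is of the moment at which its call begins: read the wrist's pose just before it. There is no depth.
- r.close_job(): hands the job in; it is judged then, once.
The state is a dict: "time": time; "joint_positions": joint angles; "joint_vel": joint speeds; "joint_torque": joint torques, N m; "ee_pos": TCP position; "eef_rot": TCP orientation; "ft_force": force on the tool from outside, world axes, zero at the start; "torque": the same for the moment, N m; "width": finger opening in m; "grip_force": force on a finger pad.
Only numpy, scipy, OpenCV 4.12 (cv2) and the standard library are available. Lean on these libraries where they do the work, as an engineer would, in place of code of your own. Each camera call takes 0.05 s, during which the arm holds its last target. There are 200 camera calls.

TASK

Tea has come to the dyer's stall: take the hanging tea tray by its wooden grip, lift it out of the shallow crate and carry it over to the round stand without tipping or losing anything that stands on it. Let it hang there, just clear of the stand and centred over it, until it has been still for a good two seconds, then set it down gently and flat inside the stand's rim and let go of the grip. Leave the other things on the bench where they are.

Things in the scene. Friction and masses are not known exactly. Their poses are not given: they have to be found in the camera images.
- tray: Hanging tea tray, 300 g: round aluminium pan 240 mm across, floor 4 mm thick, rim 16 mm high, and three thin bent arms that rise from the rim to an eye above the middle. Origin: centre of the pan's underside; z is the pan's upward normal. With pot, glasses and grip about 820 g. In the crate the walls keep it from taking up its hanging tilt; it swings out as soon as it clears them.
- swivel (a point): Free two-way swivel, on the tray's z axis 285 mm above its origin. Held by the grip, the tray swings about it in every direction (up to 0.9 rad) as a simple pendulum 268 mm long, period 1.04 s; a swing takes over 20 s to die to half. As the pot stands off centre it hangs tilted 0.06 to 0.13 rad, pot side low, the pan's centre then 16 to 38 mm aside of the point under the swivel, away from the pot.
- grip: Turned wooden grip of the tray: a bar 88 mm long, 16 to 22 mm thick, on a steel wire yoke. Origin: on the swivel; the bar's centre is 30 mm above it along z, and the bar lies along its y axis. Take it from above, fingers closing across the bar (along x). A weak spring (0.015 N m/rad) keeps it upright when nobody holds it.
- crate: Shallow square plywood crate, 265 mm outside, 247 mm inside, walls 9 mm thick and 30 mm high, floor 11 mm above the bench, fixed. The tray stands in it at the start. Origin: centre of its underside.
- stand: Low round dark wooden tray stand, 300 mm across, fixed. Its flat top is 20 mm above the bench and is enclosed by a rim of 280 mm inside diameter that rises 10 mm above the flat top (30 mm above the bench). Origin: centre of its underside. As the tray hangs tilted, its low edge lands first; to lay it flat the hand then moves in over the stand's centre as it sinks.
- pot: Steel teapot standing loose on the tray, 88 mm across the belly, 124 mm high, nominally 350 g (real one may differ by a third). Origin: centre of its underside; z up.
- glass_a: Tea glass standing loose on the tray, 52 mm across the mouth, 78 mm high, 60 g. Origin: centre of its underside; z up.
- glass_b: The second tea glass on the tray, same size. Origin: centre of its underside; z up.
- bottle: Green glass dye bottle, 68 mm across, 200 mm high, on the far side of the bench. Not part of the job. Origin: centre of its underside.
- jar: White dye jar with a black lid, 72 mm across, 85 mm high, on the far side of the bench. Not part of the job. Origin: centre of its underside.
- can: Dark steel tin with a plain paper label, 80 mm across, 100 mm high, on the far side of the bench. Not part of the job. Origin: centre of its underside.
Mind the look-alikes: they are no part of the job. Leave any red look-alike of the glass_b alone. Of the things that look like the pot, the smaller one is meant.

How it is judged:
By the outcome, as a careful person would: the job done as asked, in the order asked, and still so for the second after the job is handed in, with the robot touching nothing.
It also fails if it takes over 58 s, if anything falls off the work surface, if the arm or the gripper's body presses on something with over 40 N, if the wrist force passes 120 N, or if a joint passes its speed limit or range.

## Working session

There is one attempt and no reset: what is moved stays moved. The work goes in short steps, Python scripts to look and compute and a tool call to move; the robot and the scene stay as the last step left them, time stands still between calls to the robot, and variables do not carry over. Pictures are saved under pics/ and viewed, at most 10 in all, crops included, and the job is handed in when it is done.

Besides the shell and the picture viewer there is one more tool, called after ">>>" by a JSON object that holds its "fn" and its "kwargs", one argument or row to a line. play_rows: Moves the arm, as the interface text tells. Shifts and turns lie within -1 to 1; 1 stands for 200 mm of shift or pi rad of turn. Its arguments: {"type":"object","properties":{"claw":{"type":"array"},"delta_pos":{"type":"array"},"delta_rot":{"type":"array"},"squeeze":{"type":"number"}},"required":["claw","delta_pos","delta_rot"]}

```bash
ls; mkdir -p pics
cat > h.py <<'E'
import numpy as np,cv2
from bench import r
def snap(n,f=None):
    c=r.camera(n)
    if f: cv2.imwrite('pics/'+f,c['pixels'][:,:,::-1])
    return c
def ray(c,u,v):
    K=c['camera_matrix'];T=c['cam_to_world']
    d=np.array([(u-K[0,2])/K[0,0],-(v-K[1,2])/K[1,1],-1.])
    return T[:3,3],T[:3,:3]@d
def onz(c,u,v,z):
    o,d=ray(c,u,v);return o+d*(z-o[2])/d[2]
def proj(c,p):
    K=c['camera_matrix'];T=c['cam_to_world']
    q=T[:3,:3].T@(np.array(p)-T[:3,3]);return K[0,0]*q[0]/-q[2]+K[0,2],K[1,1]*-q[1]/-q[2]+K[1,2]
def tri(a,b):
    (o1,d1),(o2,d2)=a,b
    s=np.linalg.lstsq(np.c_[d1,-d2],o2-o1,rcond=None)[0]
    p,q=o1+s[0]*d1,o2+s[1]*d2
    return (p+q)/2,np.linalg.norm(p-q)
E
python3 - <<'E'
from h import *
s=r.read_state();print({k:np.round(v,3) for k,v in s.items()},r.grip_point_offset)
a=snap('top','top0.png');b=snap('scene','scene0.png')
for c in(a,b):print([k for k in c],c['camera_matrix'],np.round(c['cam_to_world'],3))
E
```

```text
pics
{'time': np.float64(0.0), 'joint_positions': array([ 1.314,  0.333, -0.065,  1.461,  0.022,  1.35 , -0.088]), 'joint_vel': array([-0.   ,  0.001, -0.001, -0.002, -0.002, -0.001, -0.002]), 'joint_torque': array([-1.0000e-03, -6.2325e+01,  2.4000e-02, -3.8988e+01, -6.1000e-02,
        4.0000e-02,  0.0000e+00]), 'ee_pos': array([ 0.145, -0.608,  0.222]), 'eef_rot': array([ 0.993,  0.117, -0.   , -0.001]), 'ft_force': array([ 0.628,  0.351, -0.537]), 'torque': array([ 0.005, -0.012,  0.019]), 'grip_force': np.float64(0.0), 'width': np.float64(0.087)} 0.0187
['pixels', 'camera_matrix', 'cam_to_world'] [[483.90367505   0.         318.16628666]
 [  0.         483.90367505 200.99655555]
 [  0.           0.           1.        ]] [[ 2.200e-02  9.910e-01 -1.320e-01  3.110e-01]
 [-1.000e+00  2.200e-02 -3.000e-03  7.400e-02]
 [-1.000e-03  1.320e-01  9.910e-01  1.514e+00]
 [ 0.000e+00  0.000e+00  0.000e+00  1.000e+00]]
['pixels', 'camera_matrix', 'cam_to_world'] [[383.2690318    0.         319.66468241]
 [  0.         383.2690318  198.68168771]
 [  0.           0.           1.        ]] [[-0.818 -0.335  0.467  0.936]
 [ 0.575 -0.476  0.666  0.734]
 [-0.001  0.813  0.582  0.738]
 [ 0.     0.     0.     1.   ]]
```

View pics/top0.png

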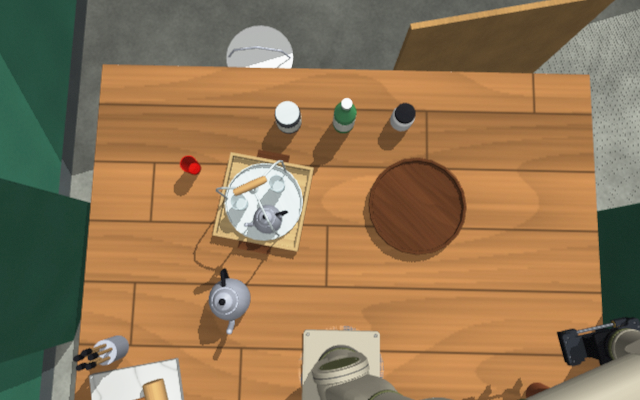

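View pics/scene0.png

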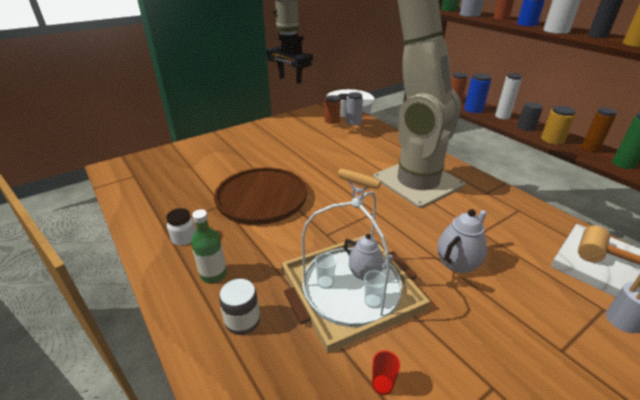

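The top view shows the crate at about (263,203), the grip bar at (250,186), the stand at (417,206), the big decoy pot at (230,299) and the red glass at (190,165). The scene view shows the grip at (358,178) with pot and glasses on the tray. Next I measure these.

```bash
cat > m.py <<'E'
from h import *
a=snap('top');b=snap('scene')
def grip(c,box,show=0):
    x0,y0,x1,y1=box
    h=cv2.cvtColor(c['pixels'][y0:y1,x0:x1],cv2.COLOR_RGB2HSV)
    return h
def blob(c,box,seed):
    x0,y0,x1,y1=box
    im=np.ascontiguousarray(c['pixels'][y0:y1,x0:x1]);m=np.zeros((y1-y0+2,x1-x0+2),np.uint8)
    cv2.floodFill(im,m,(seed[0]-x0,seed[1]-y0),0,(35,)*3,(35,)*3,4|cv2.FLOODFILL_FIXED_RANGE|(255<<8)|cv2.FLOODFILL_MASK_ONLY)
    p=np.argwhere(m[1:-1,1:-1])[:,::-1]+[x0,y0]
    return cv2.minAreaRect(p.astype(np.float32)),len(p)
E
python3 - <<'E'
from m import *
ga=blob(a,(222,165,285,205),(250,186));gb=blob(b,(330,160,390,195),(358,178))
print(ga,gb)
p,e=tri(ray(a,*ga[0][0]),ray(b,*gb[0][0]));print('bar',p,e)
box=cv2.boxPoints(ga[0]);ends=sorted([(np.linalg.norm(box[i]-box[(i+1)%4]),i) for i in range(4)])
mid=[(box[i]+box[(i+1)%4])/2 for _,i in ends[:2]]
w=[onz(a,*m,p[2]) for m in mid];print('ends',w,np.linalg.norm(w[0]-w[1]),np.degrees(np.arctan2(*(w[1]-w[0])[1::-1])))
# stand
h=cv2.cvtColor(a['pixels'],cv2.COLOR_RGB2HSV)
m=(h[...,2]<125).astype(np.uint8);m[:, :350]=0;m[:,490:]=0;m[:140]=0;m[270:]=0
cs,_=cv2.findContours(m,cv2.RETR_EXTERNAL,cv2.CHAIN_APPROX_NONE);c=max(cs,key=cv2.contourArea)
w=np.array([onz(a,u,v,0.03)[:2] for u,v in c[:,0]],np.float32);print('stand',cv2.fitEllipse(w),cv2.minEnclosingCircle(w))
for n,u,v,z in[('crate corners',230,154,.03),('',312,167,.03),('',297,252,.03),('',213,238,.03),('potlid',268,213,.139),('bigpot',230,299,.15)]:print(n,onz(a,u,v,z))
v=cv2.resize(np.ascontiguousarray(a['pixels'][140:320,170:350,::-1]),(576,576),interpolation=cv2.INTER_CUBIC)
q=cv2.resize(np.ascontiguousarray(b['pixels'][150:350,260:500,::-1]),(720,600),interpolation=cv2.INTER_CUBIC)
cv2.imwrite('pics/c1.png',v);cv2.imwrite('pics/c2.png',q)
E
```

```text
(((249.10826110839844, 184.6185760498047), (6.092077732086182, 34.6233024597168), 66.03751373291016), 204) (((359.5, 176.0), (32.0, 59.0), 90.0), 1195)
bar [0.50387072 0.25171605 0.33286098] 0.0043741631653410416
ends [array([0.52398337, 0.21174342, 0.33286098]), array([0.48705364, 0.28858457, 0.33286098])] 0.08525472265680302 115.66886486884563
stand ((0.4975605309009552, -0.2186671644449234), (0.30150702595710754, 0.31944945454597473), 58.56094741821289) ((0.5061299204826355, -0.2051517218351364), 0.1722104400396347)
crate corners [0.65112686 0.3591611  0.03      ]
 [0.61520199 0.10117373 0.03      ]
 [0.35015519 0.14074416 0.03      ]
 [0.38721029 0.3992023  0.03      ]
potlid [0.45635149 0.221781   0.139     ]
bigpot [0.21352265 0.31735716 0.15      ]
```

View pics/c1.png

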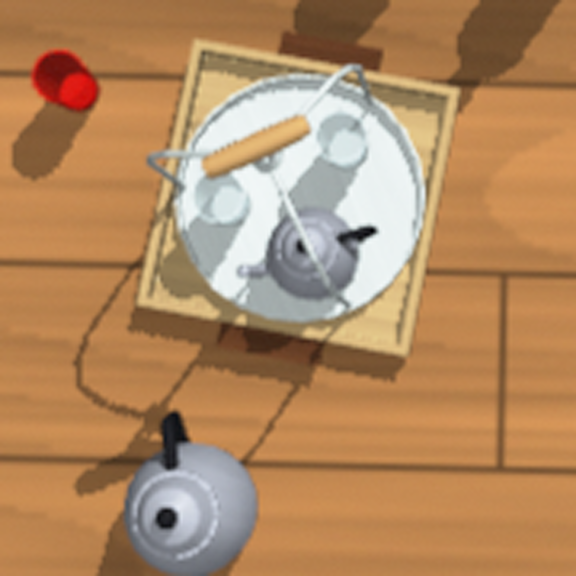

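View pics/c2.png

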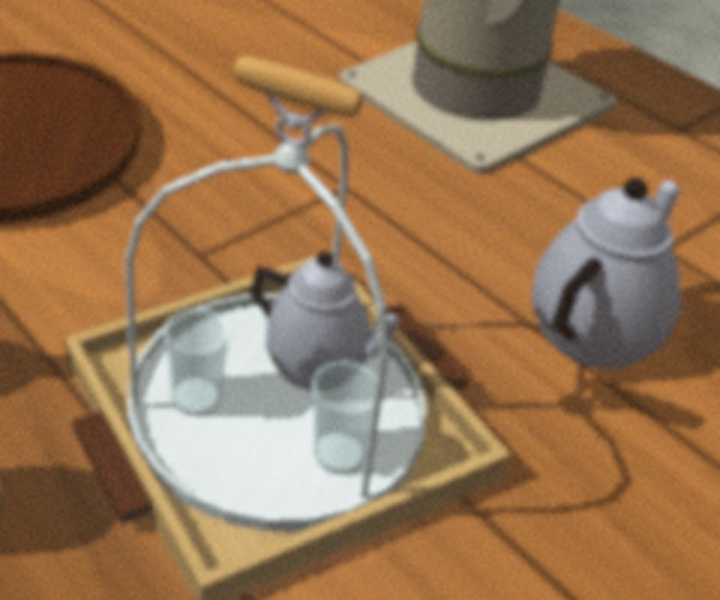

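c1 shows the bar from about (205,168) to (311,124), the pot knob at (303,245) and two clear glasses; c2 shows the knob at (324,260) and glass bottoms at (197,396) and (342,452). I now refine the stand, bar and loads.

Run:
```python
from m import *
f=lambda u,v:(u/3.2+170-.35,v/3.2+140-.35); g=lambda u,v:(u/3+260-.33,v/3+150-.33)
e1,e1s=f(205,168),g(358,100); e2,e2s=f(311,124),g(237,66)
for x,y in((f(258,146),g(298,83)),(e1,e1s),(e2,e2s),(f(303,245),g(324,260)),(f(265,160),g(291,155))):print(tri(ray(a,*x),ray(b,*y)))
print('glass',onz(b,*g(197,396),.017),onz(b,*g(342,452),.017))
# pan rim ellipse extremes at z=.027 top view: left 176,right 424 ,top 73,bottom 321
print('pan',[onz(a,*f(u,v),.027) for u,v in((176,190),(425,200),(308,73),(300,321))])
print('crate',[onz(a,*f(u,v),.03) for u,v in((195,40),(460,90),(408,345),(137,303))])
# stand: radial edges
gr=cv2.GaussianBlur(cv2.cvtColor(a['pixels'],cv2.COLOR_RGB2GRAY),(0,0),1).astype(float)
c0=np.array([.505,-.205]);P=[]
for t in np.arange(0,2*np.pi,.05):
    rr=np.arange(.13,.175,.0005);pr=np.array([proj(a,[*(c0+q*np.array([np.cos(t),np.sin(t)])),.03]) for q in rr],np.float32)
    v=cv2.remap(gr.astype(np.float32),pr[:,:1],pr[:,1:],1)[:,0];d=np.gradient(v);k=d.argmax();P.append([t,rr[k],d[k]])
P=np.array(P);X=c0+P[:,1:2]*np.c_[np.cos(P[:,0]),np.sin(P[:,0])]
from scipy.optimize import least_squares
s=least_squares(lambda q:np.hypot(*(X-q[:2]).T)-q[2],[*c0,.15],loss='cauchy',f_scale=.001);print('stand',s.x,np.median(abs(s.fun)))
for u,v in((288,105),(345,102),(404,112)):print(onz(a,u,v,.1))
```

```text
(array([0.50299583, 0.24947417, 0.32825788]), np.float64(0.00448705869665082))
(array([0.48518009, 0.2893021 , 0.3292892 ]), np.float64(0.0033226663834689933))
(array([0.52176579, 0.20855774, 0.32754058]), np.float64(0.0031867423159758507))
(array([0.44661349, 0.23347542, 0.13289911]), np.float64(0.0024899441056599023))
(array([0.50277894, 0.25044375, 0.26945518]), np.float64(0.00011032847064680003))
glass [0.54941438 0.20712332 0.017     ] [0.49024156 0.3198111  0.017     ]
pan [array([0.5088024 , 0.36980149, 0.027     ]), array([0.50426467, 0.12818201, 0.027     ]), array([0.6271647 , 0.24600498, 0.027     ]), array([0.38471736, 0.24494952, 0.027     ])]
crate [array([0.65709246, 0.35758988, 0.03      ]), array([0.61283293, 0.09674511, 0.03      ]), array([0.36395251, 0.14066563, 0.03      ]), array([0.39838093, 0.40141548, 0.03      ])]
stand [ 0.49212669 -0.21715774  0.15931825] 0.003904107572363383
[0.79043376 0.17705342 0.1       ]
[0.80357406 0.00462809 0.1       ]
[ 0.77608519 -0.17406282  0.1       ]
```

```bash
python3 - <<'E'
from m import *
A=cv2.resize(np.ascontiguousarray(a['pixels'][145:270,355:480,::-1]),(500,500),interpolation=cv2.INTER_CUBIC)
B=cv2.resize(np.ascontiguousarray(b['pixels'][160:230,205:315,::-1]),(785,500),interpolation=cv2.INTER_CUBIC)
cv2.imwrite('pics/s.png',np.hstack([A[:, :],cv2.resize(B,(300,500))]))
E
cat > plan.py <<'E'
# rows from waypoints: print delta_pos/delta_rot (scaled); tool frame down with tool-y yaw
from h import *
from scipy.spatial.transform import Rotation as R
def rows(P,Q):  # P list world pos (incl. start), Q list Rotations
    out=[]
    for i in range(1,len(P)):
        d=Q[i-1].inv().apply(np.array(P[i])-P[i-1])/.2
        t=(Q[i-1].inv()*Q[i]).as_rotvec()/np.pi
        out.append((np.round(d,3)+0.).tolist()+(np.round(t,3)+0.).tolist())
    return out
def show(o):
    for i in range(0,len(o),8):
        print([x[:3] for x in o[i:i+8]]);print('   rot',[x[3:] for x in o[i:i+8]])
E
python3 - <<'E'
from plan import *
s=r.read_state();q0=R.from_quat(s['eef_rot']);p=s['ee_pos']
print(q0.as_matrix().round(3))
y=np.radians(24.4);Y=np.array([np.cos(y),np.sin(y),0]);Z=np.array([0,0,-1.])
q1=R.from_matrix(np.c_[np.cross(Y,Z),Y,Z]);w=(q0.inv()*q1).as_rotvec();print('turn',w)
# polar path
N=26;g=np.array([.503,.249,.40]);
a0,a1=np.arctan2(p[1],p[0]),np.arctan2(g[1],g[0]);r0,r1=np.hypot(*p[:2]),np.hypot(*g[:2])
P=[p];Q=[q0]
for i in range(1,N+1):
    f=i/N;f=f*f*(3-2*f);A=a0+(a1-a0)*f;rr=r0+(r1-r0)*f;z=p[2]+(g[2]-p[2])*min(1,i/10)
    P.append(np.array([rr*np.cos(A),rr*np.sin(A),z]));Q.append(q0*R.from_rotvec(w*f))
show(rows(P,Q))
E
```

```text
[[ 0.973  0.232 -0.   ]
 [ 0.232 -0.973  0.   ]
 [ 0.    -0.    -1.   ]]
turn [-1.01777363e-04 -1.64251148e-04 -1.76287616e+00]
[[0.024, -0.001, -0.089], [0.07, -0.005, -0.089], [0.112, -0.008, -0.089], [0.15, -0.012, -0.089], [0.183, -0.016, -0.089], [0.213, -0.02, -0.089], [0.238, -0.024, -0.089], [0.259, -0.028, -0.089]]
   rot [[0.0, 0.0, -0.002], [0.0, 0.0, -0.007], [0.0, 0.0, -0.011], [0.0, 0.0, -0.015], [0.0, 0.0, -0.019], [0.0, 0.0, -0.022], [0.0, 0.0, -0.024], [0.0, 0.0, -0.027]]
[[0.276, -0.031, -0.089], [0.289, -0.034, -0.089], [0.299, -0.036, 0.0], [0.304, -0.038, 0.0], [0.306, -0.039, 0.0], [0.304, -0.039, 0.0], [0.298, -0.039, 0.0], [0.289, -0.038, 0.0]]
   rot [[0.0, 0.0, -0.028], [0.0, 0.0, -0.03], [0.0, 0.0, -0.031], [0.0, 0.0, -0.032], [0.0, 0.0, -0.032], [0.0, 0.0, -0.032], [0.0, 0.0, -0.032], [0.0, 0.0, -0.031]]
[[0.277, -0.037, 0.0], [0.261, -0.035, 0.0], [0.242, -0.032, 0.0], [0.22, -0.028, 0.0], [0.195, -0.025, 0.0], [0.167, -0.021, 0.0], [0.135, -0.016, 0.0], [0.101, -0.011, 0.0]]
   rot [[0.0, 0.0, -0.03], [0.0, 0.0, -0.028], [0.0, 0.0, -0.027], [0.0, 0.0, -0.024], [0.0, 0.0, -0.022], [0.0, 0.0, -0.019], [0.0, 0.0, -0.015], [0.0, 0.0, -0.011]]
[[0.063, -0.007, 0.0], [0.022, -0.002, 0.0]]
   rot [[0.0, 0.0, -0.007], [0.0, 0.0, -0.002]]
```

View pics/s.png

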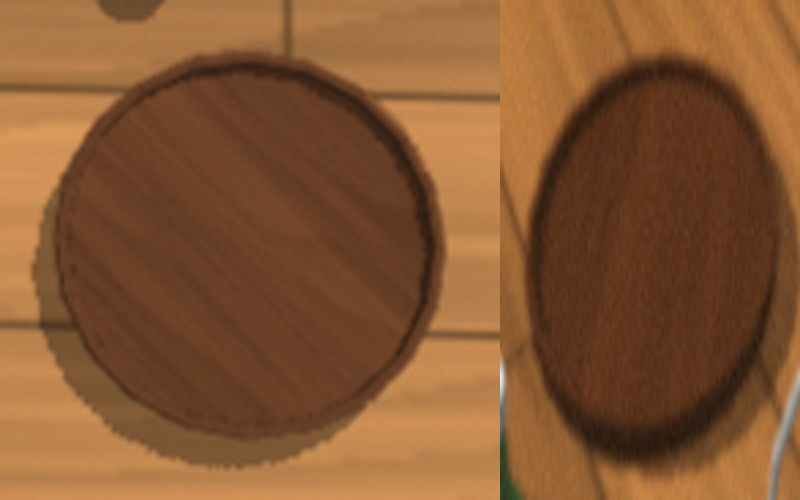

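The stand crop (4x, offset 355,145) shows the rim's outer edge at x 57 to 445 and y 50 to 438, with the shadow at the lower left. I start moving to above the grip.

>>> {"fn": "play_rows", "kwargs": {
  "claw": [0,0,0,0,0,0,0,0],
  "delta_pos": [
    [0.024,-0.001,-0.089],
    [0.07,-0.005,-0.089],
    [0.112,-0.008,-0.089],
    [0.15,-0.012,-0.089],
    [0.183,-0.016,-0.089],
    [0.213,-0.02,-0.089],
    [0.238,-0.024,-0.089],
    [0.239,-0.028,-0.089]
  ],
  "delta_rot": [
    [0,0,-0.002],
    [0,0,-0.007],
    [0,0,-0.011],
    [0,0,-0.015],
    [0,0,-0.019],
    [0,0,-0.022],
    [0,0,-0.024],
    [0,0,-0.027]
  ]
}}

```text
time: 1.2
ee_pos: [0.3606, -0.4929, 0.3648]
eef_rot: [0.95, 0.312, 0.0, 0.0]
ft_force: [1.0, -0.6, -0.1]
width: 0.0871
grip_force: 0.0
```

>>> {"fn": "play_rows", "kwargs": {
  "claw": [0,0,0,0,0,0,0,0],
  "delta_pos": [
    [0.24,-0.031,-0.089],
    [0.24,-0.034,-0.089],
    [0.24,-0.036,0],
    [0.24,-0.038,0],
    [0.24,-0.039,0],
    [0.24,-0.039,0],
    [0.24,-0.039,0],
    [0.24,-0.038,0]
  ],
  "delta_rot": [
    [0,0,-0.028],
    [0,0,-0.03],
    [0,0,-0.031],
    [0,0,-0.032],
    [0,0,-0.032],
    [0,0,-0.032],
    [0,0,-0.032],
    [0,0,-0.031]
  ]
}}

```text
time: 2.0
ee_pos: [0.5224, -0.1539, 0.3985]
eef_rot: [0.76, 0.65, 0.0, 0.0]
ft_force: [0.2, 0.7, -0.1]
width: 0.087
grip_force: 0.0
```

>>> {"fn": "play_rows", "kwargs": {
  "claw": [0,0,0,0,0,0,0,0],
  "delta_pos": [
    [0.24,-0.037,0],
    [0.24,-0.035,0],
    [0.24,-0.032,0],
    [0.22,-0.028,0],
    [0.195,-0.025,0],
    [0.167,-0.021,0],
    [0.135,-0.016,0],
    [0.101,-0.011,0]
  ],
  "delta_rot": [
    [0,0,-0.03],
    [0,0,-0.028],
    [0,0,-0.027],
    [0,0,-0.024],
    [0,0,-0.022],
    [0,0,-0.019],
    [0,0,-0.015],
    [0,0,-0.02]
  ]
}}

```text
time: 2.8
ee_pos: [0.4549, 0.1451, 0.3988]
eef_rot: [0.541, 0.841, -0.0, 0.0]
ft_force: [-0.6, -0.6, 0.9]
width: 0.0866
grip_force: 0.0
```

Run:
```python
from plan import *
a=snap('top');f=lambda x,y:(355+x/4-.4,145+y/4-.4)
L=[onz(a,*f(57,244),0.0),onz(a,*f(57,244),0.03)];Rr=onz(a,*f(445,244),.03);T=onz(a,*f(250,50),.03);Bm=[onz(a,*f(250,438),z) for z in(0,.03)]
print(L,Rr,T,Bm)
s=r.read_state();q=R.from_quat(s['eef_rot']);print(s['time'],s['ee_pos'],q.as_matrix().round(3),s['joint_positions'].round(2),s['ft_force'].round(2))
Y=np.array([np.cos(np.radians(24.4)),np.sin(np.radians(24.4)),0]);Z=np.array([0,0,-1.]);q1=R.from_matrix(np.c_[np.cross(Y,Z),Y,Z])
print('rot/pi',(q.inv()*q1).as_rotvec()/np.pi,'pos/.2',q.inv().apply(np.array([.503,.249,.40])-s['ee_pos'])/.2)
```

```text
[array([ 0.50133943, -0.08037441,  0.        ]), array([ 0.49757797, -0.07730855,  0.03      ])] [ 0.50407961 -0.3769239   0.03      ] [ 0.65388638 -0.22713909  0.03      ] [array([ 0.35256814, -0.23165112,  0.        ]), array([ 0.35175404, -0.22558827,  0.03      ])]
2.85 [0.45359348 0.14783219 0.39903192] [[-0.421  0.907  0.001]
 [ 0.907  0.421  0.   ]
 [ 0.     0.001 -1.   ]] [ 0.41  0.01 -0.81  1.47  0.01  1.66  0.03] [-0.84  3.03  0.84]
rot/pi [ 2.23441258e-04 -2.99333233e-05  2.70329448e-03] pos/.2 [ 0.35491139  0.43696601 -0.00450116]
```

>>> {"fn": "play_rows", "kwargs": {
  "claw": [0,0,0,0,0,0,0,0],
  "delta_pos": [
    [0.1,0.12,0],
    [0.105,0.13,0],
    [0.1,0.12,0],
    [0.05,0.067,0],
    [0,0,0],
    [0,0,0],
    [0,0,0],
    [0,0,0]
  ],
  "delta_rot": [
    [0,0,0.003],
    [0,0,0],
    [0,0,0],
    [0,0,0],
    [0,0,0],
    [0,0,0],
    [0,0,0],
    [0,0,0]
  ]
}}

```text
time: 3.65
ee_pos: [0.5072, 0.2426, 0.3989]
eef_rot: [0.548, 0.837, -0.0, 0.001]
ft_force: [0.1, -0.6, -0.4]
width: 0.0867
grip_force: 0.0
```

Run:
```python
from plan import *
s=r.read_state();c=snap('wrist','w1.png');q=R.from_quat(s['eef_rot'])
print(s['ee_pos'],q.as_matrix().round(3),s['joint_positions'].round(2),s['ft_force'].round(2))
print('to go',q.inv().apply(np.array([.503,.249,.308])-s['ee_pos'])/.2)
E=np.array(c['hand_eye']);T=np.eye(4);T[:3,:3]=q.as_matrix();T[:3,3]=s['ee_pos'];c['cam_to_world']=T@E
for p in([.503,.249,.327],[.485,.289,.327],[.522,.2085,.327]):print(proj(c,p))
```

```text
[0.50718353 0.24259965 0.39894258] [[-0.4    0.917  0.001]
 [ 0.917  0.4   -0.001]
 [-0.001  0.001 -1.   ]] [ 0.18  0.27 -0.9   1.27  0.21  1.7  -0.26] [ 0.06 -0.59 -0.35]
to go [ 0.03814777 -0.00662003  0.45467177]
(np.float64(314.40898678477197), np.float64(201.1874433454596))
(np.float64(313.664497561798), np.float64(147.15476079102203))
(np.float64(315.9106739745877), np.float64(250.63495472175885))
```

View pics/w1.png

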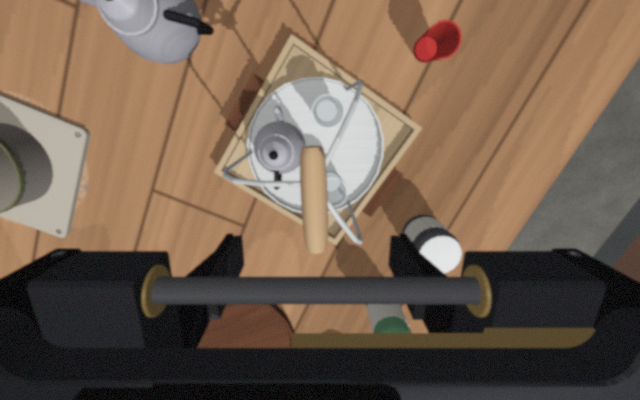

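The wrist picture shows the bar at x≈315, rows 147 to 252, exactly where predicted. I descend and grip.

>>> {"fn": "play_rows", "kwargs": {
  "claw": [0,0,0,0,0,0,1,1],
  "delta_pos": [
    [0.02,-0.004,0.06],
    [0.018,-0.003,0.1],
    [0,0,0.12],
    [0,0,0.1],
    [0,0,0.055],
    [0,0,0.02],
    [0,0,0],
    [0,0,0]
  ],
  "delta_rot": [
    [0,0,0],
    [0,0,0],
    [0,0,0],
    [0,0,0],
    [0,0,0],
    [0,0,0],
    [0,0,0],
    [0,0,0]
  ],
  "squeeze": 35
}}

```text
time: 4.5
ee_pos: [0.503, 0.2504, 0.3084]
eef_rot: [0.547, 0.837, 0.001, 0.0]
ft_force: [-0.2, -0.6, -0.1]
width: 0.0779
grip_force: 0.0
```

>>> {"fn": "play_rows", "kwargs": {
  "claw": [1,1,1,1,1,1],
  "delta_pos": [
    [0,0,0],
    [0,0,0],
    [0,0,0],
    [0,0,0],
    [0,0,0],
    [0,0,0]
  ],
  "delta_rot": [
    [0,0,0],
    [0,0,0],
    [0,0,0],
    [0,0,0],
    [0,0,0],
    [0,0,0]
  ]
}}

```text
time: 5.1
ee_pos: [0.5027, 0.2501, 0.3076]
eef_rot: [0.547, 0.837, 0.0, 0.0]
ft_force: [-0.0, 0.4, 0.5]
width: 0.0309
grip_force: 0.0
```

Run:
```python
from plan import *
s=r.read_state();q=R.from_quat(s['eef_rot'])
print(s['time'],s['ee_pos'],q.as_matrix().round(3),s['ft_force'].round(2),s['width'],s['grip_force'])
u=np.array([-.058,-.014,0])+np.array([.0,.0,0]);u=np.array([-.0243,-.0040,0])
u/=np.linalg.norm(u);print('hand toward pot, tool axes per mm',q.inv().apply(u))
print('world x,y,z in tool',q.inv().as_matrix().round(3))
```

```text
5.1 [0.50274296 0.25009519 0.30762505] [[-0.401  0.916  0.   ]
 [ 0.916  0.401 -0.   ]
 [-0.     0.    -1.   ]] [-0.04  0.43  0.52] 0.030932874967201283 0.0
hand toward pot, tool axes per mm [ 2.47137029e-01 -9.68980539e-01 -6.50461713e-05]
world x,y,z in tool [[-0.401  0.916 -0.   ]
 [ 0.916  0.401  0.   ]
 [ 0.    -0.    -1.   ]]
```

>>> {"fn": "play_rows", "kwargs": {
  "claw": [1,1,1,1,1,1],
  "delta_pos": [
    [0,0,0],
    [0,0,0],
    [0,0,0],
    [0,0,-0.001],
    [0,0,-0.002],
    [0.001,-0.004,-0.003]
  ],
  "delta_rot": [
    [0,0,0],
    [0,0,0],
    [0,0,0],
    [0,0,0],
    [0,0,0],
    [0,0,0]
  ]
}}

```text
time: 5.7
ee_pos: [0.5017, 0.2495, 0.3081]
eef_rot: [0.547, 0.837, -0.001, -0.0]
ft_force: [-0.1, -0.2, -6.5]
width: 0.0204
grip_force: 34.7
```

>>> {"fn": "play_rows", "kwargs": {
  "claw": [1,1,1,1,1,1,1,1],
  "delta_pos": [
    [0.002,-0.008,-0.004],
    [0.003,-0.012,-0.005],
    [0.003,-0.013,-0.005],
    [0.003,-0.013,-0.005],
    [0.003,-0.013,-0.005],
    [0.003,-0.013,-0.005],
    [0.003,-0.012,-0.005],
    [0.002,-0.008,-0.004]
  ],
  "delta_rot": [
    [0,0,0],
    [0,0,0],
    [0,0,0],
    [0,0,0],
    [0,0,0],
    [0,0,0],
    [0,0,0],
    [0,0,0]
  ]
}}

```text
time: 6.5
ee_pos: [0.483, 0.2466, 0.3165]
eef_rot: [0.547, 0.837, -0.0, 0.0]
ft_force: [0.0, 1.2, -8.6]
width: 0.0204
grip_force: 34.7
```

Run:
```python
from plan import *
s=r.read_state()
print(s['time'],s['ee_pos'],s['ft_force'].round(2),s['width'],s['grip_force'])
c=snap('scene');v=cv2.resize(np.ascontiguousarray(c['pixels'][150:350,260:500,::-1]),(720,600),interpolation=cv2.INTER_CUBIC)
cv2.imwrite('pics/c3.png',v)
for i in range(4): snap('top');print(r.read_state()['ft_force'].round(2))
```

```text
6.5 [0.48303367 0.24658854 0.31651995] [ 0.01  1.19 -8.64] 0.020352404510937214 34.71071979629414
[-0.05 -0.47 -8.38]
[ 0.27 -0.86 -7.88]
[ 0.71 -0.04 -6.15]
[ 0.38 -0.14 -6.88]
```

View pics/c3.png

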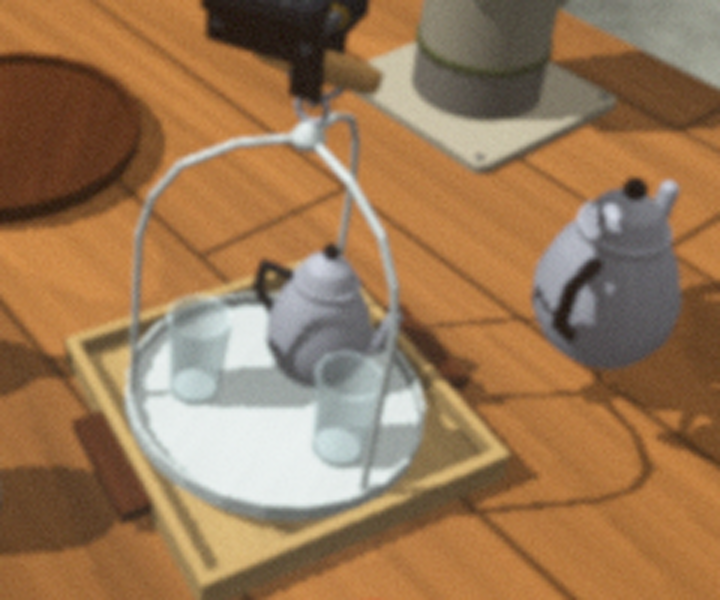

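c3 shows the tray tilted on its pot-side edge, its far rim off the crate floor, nothing shifted. I now lift straight up.

>>> {"fn": "play_rows", "kwargs": {
  "claw": [1,1,1,1,1,1,1,1],
  "delta_pos": [
    [0,0,-0.004],
    [0,0,-0.008],
    [0,0,-0.013],
    [0,0,-0.018],
    [0,0,-0.022],
    [0,0,-0.024],
    [0,0,-0.024],
    [0,0,-0.024]
  ],
  "delta_rot": [
    [0,0,0],
    [0,0,0],
    [0,0,0],
    [0,0,0],
    [0,0,0],
    [0,0,0],
    [0,0,0],
    [0,0,0]
  ]
}}

```text
time: 7.55
ee_pos: [0.4833, 0.2466, 0.3443]
eef_rot: [0.547, 0.837, 0.0, 0.0]
ft_force: [0.3, -1.2, -9.0]
width: 0.0207
grip_force: 34.7
```

>>> {"fn": "play_rows", "kwargs": {
  "claw": [1,1,1,1,1,1],
  "delta_pos": [
    [0,0,-0.024],
    [0,0,-0.024],
    [0,0,-0.02],
    [0,0,-0.015],
    [0,0,-0.009],
    [0,0,-0.004]
  ],
  "delta_rot": [
    [0,0,0],
    [0,0,0],
    [0,0,0],
    [0,0,0],
    [0,0,0],
    [0,0,0]
  ]
}}

```text
time: 8.15
ee_pos: [0.4833, 0.2466, 0.3631]
eef_rot: [0.547, 0.837, -0.0, 0.0]
ft_force: [0.2, 0.2, -8.2]
width: 0.0206
grip_force: 34.7
```

```bash
cat > sw.py <<'E'
# track the tray in the scene camera, fit swing at 6.04 rad/s; report amplitude/phase in world x,y
from plan import *
def swing(n,box,zp,save=None):
    F=[];t=[]
    for i in range(n):
        t.append(r.read_state()['time']);F.append(snap('scene'))
    c=F[0];G=[cv2.cvtColor(f['pixels'],cv2.COLOR_RGB2GRAY) for f in F]
    if save: cv2.imwrite('pics/'+save,c['pixels'][:,:,::-1])
    m=np.zeros_like(G[0]);x0,y0,x1,y1=box;m[y0:y1,x0:x1]=255
    p0=cv2.goodFeaturesToTrack(G[0],120,.02,4,mask=m);W=[]
    for g in G:
        p,st,_=cv2.calcOpticalFlowPyrLK(G[0],g,p0,None,winSize=(15,15));W.append(p[:,0])
    W=np.array(W);mot=W.std(0).sum(1);k=mot>=np.percentile(mot,50)
    X=np.array([[onz(c,*q,zp)[:2] for q in w[k]] for w in W]);d=np.median(X-X[0],1)
    t=np.array(t);tt=t-t[-1];w=6.04
    A=np.c_[np.ones(n),np.cos(w*tt),np.sin(w*tt)]
    co=np.linalg.lstsq(A,d,rcond=None)[0]
    print('t_end',t[-1],'now',r.read_state()['time'],'resid mm',(1e3*(d-A@co).std(0)).round(2),'npts',k.sum())
    print('cos coef mm',(1e3*co[1]).round(1),'sin coef mm',(1e3*co[2]).round(1))
    return F[-1],co
E
python3 - <<'E'
from sw import *
c,co=swing(22,(290,225,410,330),.07)
s=r.read_state();print(s['ee_pos'],s['ft_force'].round(2))
cv2.imwrite('pics/l1.png',cv2.resize(np.ascontiguousarray(c['pixels'][130:350,250:490,::-1]),(600,550)))
E
```

```text
t_end 9.2 now 9.25 resid mm [0.08 0.09] npts 53
cos coef mm [1.5 0.5] sin coef mm [3.1 0.7]
[0.48333579 0.24660236 0.36300414] [-0.2  -0.45 -7.74]
```

View pics/l1.png

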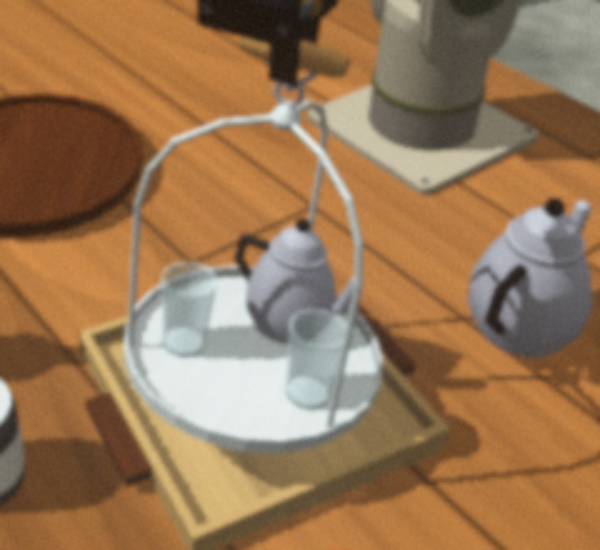

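The picture l1 shows the tray hanging free above the crate, everything standing; swing only about 3.4 mm. I work out the carry rows and the pan's offset.

Run:
```python
import numpy as np
i=np.arange(1,41);f=(1-np.cos(2*np.pi*(i-.5)/40))/40
D=np.array([-2.182,-.988]);C=np.round(np.cumsum(f)[:,None]*D,3);S=np.diff(np.vstack([[0,0],C]),axis=0).round(3)
for k in range(0,40,8):print([[*map(float,s),0] for s in S[k:k+8]])
```

```text
[[-0.0, -0.0, 0], [-0.002, -0.001, 0], [-0.004, -0.002, 0], [-0.008, -0.003, 0], [-0.013, -0.006, 0], [-0.019, -0.009, 0], [-0.026, -0.012, 0], [-0.034, -0.015, 0]]
[[-0.042, -0.019, 0], [-0.05, -0.023, 0], [-0.059, -0.026, 0], [-0.067, -0.031, 0], [-0.075, -0.034, 0], [-0.083, -0.037, 0], [-0.09, -0.041, 0], [-0.096, -0.044, 0]]
[[-0.102, -0.045, 0], [-0.104, -0.048, 0], [-0.108, -0.049, 0], [-0.109, -0.049, 0], [-0.109, -0.049, 0], [-0.108, -0.049, 0], [-0.104, -0.048, 0], [-0.102, -0.045, 0]]
[[-0.096, -0.044, 0], [-0.09, -0.041, 0], [-0.083, -0.037, 0], [-0.075, -0.034, 0], [-0.067, -0.031, 0], [-0.059, -0.026, 0], [-0.05, -0.023, 0], [-0.042, -0.019, 0]]
[[-0.034, -0.015, 0], [-0.026, -0.012, 0], [-0.019, -0.009, 0], [-0.013, -0.006, 0], [-0.008, -0.003, 0], [-0.004, -0.002, 0], [-0.002, -0.001, 0], [0.0, 0.0, 0]]
```

>>> {"fn": "play_rows", "kwargs": {
  "claw": [1,1,1,1,1,1,1,1],
  "delta_pos": [
    [0,0,0],
    [-0.002,-0.001,0],
    [-0.004,-0.002,0],
    [-0.008,-0.003,0],
    [-0.013,-0.006,0],
    [-0.019,-0.009,0],
    [-0.026,-0.012,0],
    [-0.034,-0.015,0]
  ],
  "delta_rot": [
    [0,0,0],
    [0,0,0],
    [0,0,0],
    [0,0,0],
    [0,0,0],
    [0,0,0],
    [0,0,0],
    [0,0,0]
  ]
}}

```text
time: 10.05
ee_pos: [0.4829, 0.2229, 0.363]
eef_rot: [0.547, 0.837, 0.0, 0.0]
ft_force: [0.4, 0.1, -7.9]
width: 0.0201
grip_force: 34.7
```

>>> {"fn": "play_rows", "kwargs": {
  "claw": [1,1,1,1,1,1,1,1],
  "delta_pos": [
    [-0.042,-0.019,0],
    [-0.05,-0.023,0],
    [-0.059,-0.026,0],
    [-0.067,-0.031,0],
    [-0.075,-0.034,0],
    [-0.083,-0.037,0],
    [-0.09,-0.041,0],
    [-0.096,-0.044,0]
  ],
  "delta_rot": [
    [0,0,0],
    [0,0,0],
    [0,0,0],
    [0,0,0],
    [0,0,0],
    [0,0,0],
    [0,0,0],
    [0,0,0]
  ]
}}

```text
time: 10.85
ee_pos: [0.4811, 0.0986, 0.3631]
eef_rot: [0.547, 0.837, -0.0, 0.0]
ft_force: [-0.2, 0.8, -7.8]
width: 0.0205
grip_force: 34.7
```

>>> {"fn": "play_rows", "kwargs": {
  "claw": [1,1,1,1,1,1,1,1],
  "delta_pos": [
    [-0.102,-0.045,0],
    [-0.104,-0.048,0],
    [-0.108,-0.049,0],
    [-0.109,-0.049,0],
    [-0.109,-0.049,0],
    [-0.108,-0.049,0],
    [-0.104,-0.048,0],
    [-0.102,-0.045,0]
  ],
  "delta_rot": [
    [0,0,0],
    [0,0,0],
    [0,0,0],
    [0,0,0],
    [0,0,0],
    [0,0,0],
    [0,0,0],
    [0,0,0]
  ]
}}

```text
time: 11.65
ee_pos: [0.4787, -0.0875, 0.3632]
eef_rot: [0.548, 0.837, -0.0, 0.0]
ft_force: [0.3, -0.6, -8.8]
width: 0.0201
grip_force: 34.7
```

>>> {"fn": "play_rows", "kwargs": {
  "claw": [1,1,1,1,1,1,1,1],
  "delta_pos": [
    [-0.096,-0.044,0],
    [-0.09,-0.041,0],
    [-0.083,-0.037,0],
    [-0.075,-0.034,0],
    [-0.067,-0.031,0],
    [-0.059,-0.026,0],
    [-0.05,-0.023,0],
    [-0.042,-0.019,0]
  ],
  "delta_rot": [
    [0,0,0],
    [0,0,0],
    [0,0,0],
    [0,0,0],
    [0,0,0],
    [0,0,0],
    [0,0,0],
    [0,0,0]
  ]
}}

```text
time: 12.45
ee_pos: [0.4777, -0.2099, 0.363]
eef_rot: [0.547, 0.837, 0.0, 0.0]
ft_force: [0.3, 0.5, -8.8]
width: 0.0205
grip_force: 34.7
```

>>> {"fn": "play_rows", "kwargs": {
  "claw": [1,1,1,1,1,1,1,1],
  "delta_pos": [
    [-0.034,-0.015,0],
    [-0.026,-0.012,0],
    [-0.019,-0.009,0],
    [-0.013,-0.006,0],
    [-0.008,-0.003,0],
    [-0.004,-0.002,0],
    [-0.002,-0.001,0],
    [0,0,0]
  ],
  "delta_rot": [
    [0,0,0],
    [0,0,0],
    [0,0,0],
    [0,0,0],
    [0,0,0],
    [0,0,0],
    [0,0,0],
    [0,0,0]
  ]
}}

```text
time: 13.25
ee_pos: [0.4774, -0.2322, 0.3631]
eef_rot: [0.547, 0.837, -0.0, 0.0]
ft_force: [-0.3, -0.5, -8.4]
width: 0.0207
grip_force: 34.7
```

Run:
```python
from sw import *
s=r.read_state();print(s['time'],s['ee_pos'],R.from_quat(s['eef_rot']).as_matrix().round(3).tolist())
c,co=swing(16,(200,150,330,240),.07)
a=snap('top')
A=cv2.resize(np.ascontiguousarray(a['pixels'][130:280,340:490,::-1]),(450,450),interpolation=cv2.INTER_CUBIC)
B=cv2.resize(np.ascontiguousarray(c['pixels'][90:240,190:306,::-1]),(348,450),interpolation=cv2.INTER_CUBIC)
cv2.imwrite('pics/n1.png',np.hstack([A,B]))
```

```text
13.25 [ 0.47743124 -0.23224608  0.3630802 ] [[-0.401, 0.916, 0.0], [0.916, 0.401, -0.0], [-0.0, 0.0, -1.0]]
t_end 14.0 now 14.05 resid mm [0.09 0.13] npts 48
cos coef mm [-2.6 -1.5] sin coef mm [-1.8  0.9]
```

View pics/n1.png

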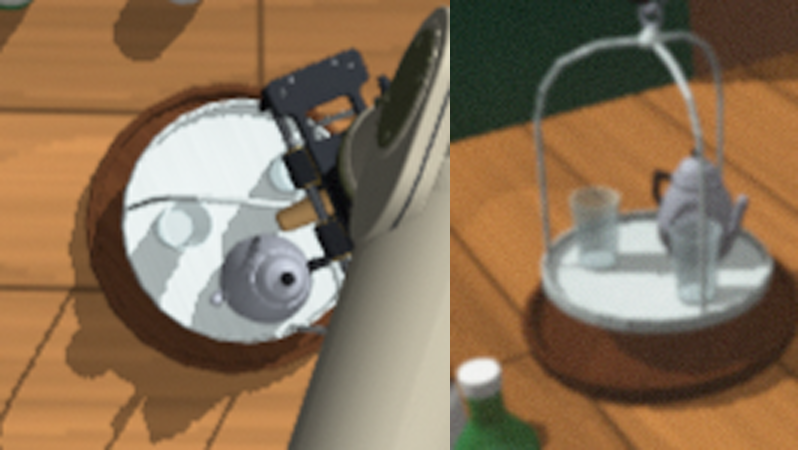

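The picture n1 shows the tray hanging over the stand, all items upright, slight swing (about 3 mm). I fit the pan's centre numerically from the scene camera.

```bash
cat > pan.py <<'E'
from sw import *
from scipy.optimize import least_squares
def pan(c,ee,box,tilt_dir=None,cz=None,th=.09):
    # rays onto the rim-top plane, circle fit
    h=cv2.cvtColor(c['pixels'],cv2.COLOR_RGB2HSV);x0,y0,x1,y1=box
    m=np.zeros(h.shape[:2],np.uint8);m[y0:y1,x0:x1]=((h[...,1]<60)&(h[...,2]>110))[y0:y1,x0:x1]
    m=cv2.morphologyEx(m,cv2.MORPH_OPEN,np.ones((3,3),np.uint8))
    cs,_=cv2.findContours(m,cv2.RETR_EXTERNAL,cv2.CHAIN_APPROX_NONE);k=cv2.convexHull(max(cs,key=cv2.contourArea))[:,0]
    k=max(cs,key=cv2.contourArea)[:,0]
    u=np.array([-.987,-.16,0]) if tilt_dir is None else tilt_dir
    n=np.array([0,0,1.])*np.cos(th)+u*np.sin(th)
    z=cz;p0=np.array([ee[0],ee[1],0])-u*.285*th;p0[2]=z
    X=[]
    for q in k:
        o,d=ray(c,*q);X.append(o+d*(n@(p0-o))/(n@d))
    X=np.array(X)
    f=least_squares(lambda v:np.hypot(X[:,0]-v[0],X[:,1]-v[1])-.12,p0[:2],loss='cauchy',f_scale=.001)
    in_=abs(f.fun)<.003
    return f.x,in_.sum(),len(X),np.degrees(np.arctan2(*(X[in_,:2]-f.x).T[::-1])).round(-1)
E
python3 - <<'E'
from pan import *
c,co=swing(16,(200,150,330,240),.07);s=r.read_state();ee=s['ee_pos']
for th in(.07,.09,.11):
    for cz in (.075,.083): 
        x,ni,n,ang=pan(c,ee,(205,150,315,205),th=th,cz=cz);print(th,cz,x,ni,n)
print(np.unique(ang),ee)
# low/high rim checks: stand from scene
E
```

```text
t_end 14.85 now 14.9 resid mm [0.06 0.12] npts 55
cos coef mm [ 0.7 -1.3] sin coef mm [-3.  -0.7]
0.07 0.075 [ 0.50392003 -0.23297938] 51 235
0.07 0.083 [ 0.50886901 -0.22105775] 52 235
0.09 0.075 [ 0.49868086 -0.23551396] 76 235
0.09 0.083 [ 0.50416251 -0.22442907] 72 235
0.11 0.075 [ 0.49995837 -0.23547195] 71 235
0.11 0.083 [ 0.50607861 -0.2242717 ] 68 235
[-150. -130. -120.  -70.  -60.  -40.  -10.   -0.   50.   60.   70.   80.
   90.  100.  110.  120.  130.  140.  150.  160.] [ 0.47738608 -0.2324661   0.36303563]
```

>>> {"fn": "play_rows", "kwargs": {
  "claw": [1,1,1,1,1,1,1,1],
  "delta_pos": [
    [0,0,0],
    [0.001,-0.006,0],
    [0.002,-0.009,0],
    [0,0,0],
    [0.006,-0.001,0],
    [0.002,0,0],
    [0,0,0],
    [0,0,0]
  ],
  "delta_rot": [
    [0,0,0],
    [0,0,0],
    [0,0,0],
    [0,0,0],
    [0,0,0],
    [0,0,0],
    [0,0,0],
    [0,0,0]
  ]
}}

```text
time: 15.7
ee_pos: [0.4736, -0.2317, 0.363]
eef_rot: [0.547, 0.837, -0.0, 0.0]
ft_force: [-0.2, 0.3, -8.3]
width: 0.0205
grip_force: 34.7
```

>>> {"fn": "play_rows", "kwargs": {
  "claw": [1,1,1,1,1,1,1,1],
  "delta_pos": [
    [0,0,0.001],
    [0,0,0.002],
    [-0.001,0,0.003],
    [-0.001,0.001,0.004],
    [-0.001,0.001,0.006],
    [-0.001,0.001,0.007],
    [-0.001,0.001,0.008],
    [-0.001,0.001,0.009]
  ],
  "delta_rot": [
    [0,0,0],
    [0,0,0],
    [0,0,0],
    [0,0,0],
    [0,0,0],
    [0,0,0],
    [0,0,0],
    [0,0,0]
  ]
}}

```text
time: 16.5
ee_pos: [0.475, -0.2324, 0.3549]
eef_rot: [0.547, 0.837, -0.0, 0.0]
ft_force: [1.1, -0.2, -8.7]
width: 0.0207
grip_force: 34.7
```

>>> {"fn": "play_rows", "kwargs": {
  "claw": [1,1,1,1,1,1,1,1],
  "delta_pos": [
    [-0.001,0.001,0.009],
    [-0.001,0.001,0.008],
    [-0.001,0.001,0.007],
    [-0.001,0.001,0.006],
    [-0.001,0.001,0.004],
    [-0.001,0,0.003],
    [0,0,0.002],
    [0,0,0.001]
  ],
  "delta_rot": [
    [0,0,0],
    [0,0,0],
    [0,0,0],
    [0,0,0],
    [0,0,0],
    [0,0,0],
    [0,0,0],
    [0,0,0]
  ]
}}

```text
time: 17.3
ee_pos: [0.4764, -0.2331, 0.3471]
eef_rot: [0.547, 0.837, -0.0, 0.0]
ft_force: [-0.0, -0.1, -8.1]
width: 0.0203
grip_force: 34.7
```

Run:
```python
from pan import *
c,co=swing(18,(200,150,330,240),.055);s=r.read_state();ee=s['ee_pos'];print(ee)
zc=ee[2]+.0187-.03-.285+.0015+.016
for th in(.07,.09,.11):
    x,ni,n,ang=pan(c,ee,(205,150,315,213),th=th,cz=zc);print(th,zc,x,ni,n)
a=snap('top')
# top: white-brown transition leftwards and at the low(-x)/top(+x) ends, along rows/cols
h=cv2.cvtColor(a['pixels'],cv2.COLOR_RGB2HSV);m=(h[...,1]<60)&(h[...,2]>110);m[:140]=0;m[270:]=0;m[:,:360]=0;m[:,480:]=0
m=cv2.morphologyEx(m.astype(np.uint8),cv2.MORPH_OPEN,np.ones((3,3),np.uint8))
cs,_=cv2.findContours(m,0,cv2.CHAIN_APPROX_NONE);k=max(cs,key=cv2.contourArea)[:,0]
th=.09;u=np.array([-.987,-.16,0]);n=np.array([0,0,1.])*np.cos(th)+u*np.sin(th);p0=np.array([.503,-.2285,zc])
X=[]
for q in k:
    o,d=ray(a,*q);X.append(o+d*(n@(p0-o))/(n@d))
X=np.array(X);f=least_squares(lambda v:np.hypot(X[:,0]-v[0],X[:,1]-v[1])-.12,p0[:2],loss='cauchy',f_scale=.001);i=abs(f.fun)<.003
print('top',f.x,i.sum(),len(X),np.unique(np.degrees(np.arctan2(*(X[i,:2]-f.x).T[::-1])).round(-1)))
```

```text
t_end 18.15 now 18.2 resid mm [0.03 0.05] npts 55
cos coef mm [-0.3  0.1] sin coef mm [ 0.  -0.4]
[ 0.47635955 -0.23308032  0.34701851]
0.07 0.06821851052486526 [ 0.50269885 -0.22227856] 67 252
0.09 0.06821851052486526 [ 0.50288189 -0.22288376] 70 252
0.11 0.06821851052486526 [ 0.50738105 -0.22156932] 61 252
top [ 0.50444204 -0.22663199] 150 254 [-180. -170. -160. -150. -140. -130. -120.  -10.    0.   10.   20.   30.
   40.   50.   60.   70.   80.   90.  100.  110.  120.  130.  140.  150.
  160.  170.  180.]
```

Swing is now 0.5 mm and the pan is within about 2.5 mm of the stand's centre. I hold still, then sink until the low edge touches.

>>> {"fn": "play_rows", "kwargs": {
  "claw": [1,1,1,1,1,1,1,1],
  "delta_pos": [
    [0,0,0],
    [0,0,0],
    [0,0,0],
    [0,0,0],
    [0,0,0],
    [0,0,0],
    [0,0,0],
    [0,0,0]
  ],
  "delta_rot": [
    [0,0,0],
    [0,0,0],
    [0,0,0],
    [0,0,0],
    [0,0,0],
    [0,0,0],
    [0,0,0],
    [0,0,0]
  ]
}}

```text
time: 19.05
ee_pos: [0.4764, -0.2331, 0.347]
eef_rot: [0.547, 0.837, -0.0, 0.0]
ft_force: [-0.0, 0.8, -8.7]
width: 0.0203
grip_force: 34.7
```

>>> {"fn": "play_rows", "kwargs": {
  "claw": [1,1,1,1,1,1,1,1],
  "delta_pos": [
    [0,0,0],
    [0,0,0],
    [0,0,0],
    [0,0,0],
    [0,0,0],
    [0,0,0],
    [0,0,0],
    [0,0,0]
  ],
  "delta_rot": [
    [0,0,0],
    [0,0,0],
    [0,0,0],
    [0,0,0],
    [0,0,0],
    [0,0,0],
    [0,0,0],
    [0,0,0]
  ]
}}

```text
time: 19.85
ee_pos: [0.4764, -0.2331, 0.347]
eef_rot: [0.547, 0.837, -0.0, 0.0]
ft_force: [-0.3, -0.3, -8.3]
width: 0.0202
grip_force: 34.7
```

>>> {"fn": "play_rows", "kwargs": {
  "claw": [1,1,1,1,1,1,1,1],
  "delta_pos": [
    [0,0,0],
    [0,0,0],
    [0,0,0],
    [0,0,0],
    [0,0,0],
    [0,0,0],
    [0,0,0],
    [0,0,0]
  ],
  "delta_rot": [
    [0,0,0],
    [0,0,0],
    [0,0,0],
    [0,0,0],
    [0,0,0],
    [0,0,0],
    [0,0,0],
    [0,0,0]
  ]
}}

```text
time: 20.65
ee_pos: [0.4764, -0.2331, 0.347]
eef_rot: [0.547, 0.837, -0.0, 0.0]
ft_force: [-0.3, -0.2, -9.4]
width: 0.0206
grip_force: 34.7
```

>>> {"fn": "play_rows", "kwargs": {
  "claw": [1,1,1,1,1,1,1,1],
  "delta_pos": [
    [0,0,0.002],
    [0,0,0.004],
    [0,0,0.007],
    [0,0,0.01],
    [0,0,0.012],
    [0,0,0.012],
    [0,0,0.011],
    [0,0,0.009]
  ],
  "delta_rot": [
    [0,0,0],
    [0,0,0],
    [0,0,0],
    [0,0,0],
    [0,0,0],
    [0,0,0],
    [0,0,0],
    [0,0,0]
  ]
}}

```text
time: 21.45
ee_pos: [0.4763, -0.2331, 0.3334]
eef_rot: [0.547, 0.837, -0.0, -0.0]
ft_force: [0.4, -0.9, -8.0]
width: 0.0204
grip_force: 34.7
```

>>> {"fn": "play_rows", "kwargs": {
  "claw": [1,1,1,1,1,1,1,1],
  "delta_pos": [
    [0,0,0.007],
    [0,0,0.005],
    [0,0,0.004],
    [0,0,0.004],
    [0,0,0.003],
    [0,0,0.003],
    [0,0,0.003],
    [0,0,0.002]
  ],
  "delta_rot": [
    [0,0,0],
    [0,0,0],
    [0,0,0],
    [0,0,0],
    [0,0,0],
    [0,0,0],
    [0,0,0],
    [0,0,0]
  ]
}}

```text
time: 22.25
ee_pos: [0.4764, -0.2331, 0.3274]
eef_rot: [0.547, 0.837, -0.0, 0.0]
ft_force: [-0.1, 0.3, -8.9]
width: 0.02
grip_force: 34.7
```

Run:
```python
from pan import *
F=[]
c,co=swing(8,(200,150,330,240),.04)
F=[]
for i in range(4):snap('top');F.append(r.read_state()['ft_force'])
print(r.read_state()['ee_pos'],np.mean(F,0).round(2),np.round(F,1).tolist())
```

```text
t_end 22.6 now 22.65 resid mm [0.03 0.03] npts 56
cos coef mm [-0.1 -0.6] sin coef mm [0.1 0.2]
[ 0.47637207 -0.2330737   0.32742648] [-0.23 -0.05 -8.41] [[-0.6, 0.1, -9.0], [0.4, 0.5, -8.2], [-0.1, -0.7, -8.2], [-0.6, -0.1, -8.2]]
```

>>> {"fn": "play_rows", "kwargs": {
  "claw": [1,1,1,1,1,1,1,1],
  "delta_pos": [
    [0,0.002,0.003],
    [-0.001,0.004,0.003],
    [-0.001,0.006,0.003],
    [-0.002,0.009,0.003],
    [-0.002,0.01,0.004],
    [-0.002,0.012,0.004],
    [-0.003,0.013,0.005],
    [-0.003,0.014,0.005]
  ],
  "delta_rot": [
    [0,0,0],
    [0,0,0],
    [0,0,0],
    [0,0,0],
    [0,0,0],
    [0,0,0],
    [0,0,0],
    [0,0,0]
  ]
}}

```text
time: 23.65
ee_pos: [0.4909, -0.2299, 0.3218]
eef_rot: [0.547, 0.837, 0.0, 0.001]
ft_force: [3.2, 1.0, 0.4]
width: 0.0206
grip_force: 34.7
```

Run:
```python
from h import *
F=[]
for i in range(4):snap('top');F.append(r.read_state()['ft_force'])
print(r.read_state()['ee_pos'],np.mean(F,0).round(2),np.round(F,1).tolist())
```

```text
[ 0.49073146 -0.22994678  0.32186354] [2.54 0.74 1.25] [[2.5, 1.6, 1.0], [2.3, 0.2, 1.6], [2.0, 0.3, 1.2], [3.3, 1.0, 1.2]]
```

>>> {"fn": "play_rows", "kwargs": {
  "claw": [1,1,1,1,1,1,1,1],
  "delta_pos": [
    [-0.001,0.008,0.001],
    [-0.002,0.01,0.002],
    [-0.002,0.011,0.003],
    [-0.002,0.011,0.004],
    [-0.002,0.01,0.004],
    [-0.002,0.009,0.003],
    [-0.001,0.006,0.003],
    [-0.001,0.003,0.002]
  ],
  "delta_rot": [
    [0,0,0],
    [0,0,0],
    [0,0,0],
    [0,0,0],
    [0,0,0],
    [0,0,0],
    [0,0,0],
    [0,0,0]
  ]
}}

```text
time: 24.65
ee_pos: [0.5039, -0.2268, 0.3169]
eef_rot: [0.547, 0.837, 0.0, -0.0]
ft_force: [2.0, 1.2, -2.2]
width: 0.0202
grip_force: 34.7
```

```bash
cat > chk.py <<'E'
from pan import *
F=[]
for i in range(4):a=snap('top');F.append(r.read_state()['ft_force'])
s=r.read_state();print(s['time'],s['ee_pos'],s['width'],np.mean(F,0).round(2))
h=cv2.cvtColor(a['pixels'],cv2.COLOR_RGB2HSV);m=(h[...,1]<60)&(h[...,2]>110);m[:140]=0;m[270:]=0;m[:,:360]=0;m[:,480:]=0
m=cv2.morphologyEx(m.astype(np.uint8),cv2.MORPH_OPEN,np.ones((3,3),np.uint8))
cs,_=cv2.findContours(m,0,cv2.CHAIN_APPROX_NONE);k=max(cs,key=cv2.contourArea)[:,0]
X=np.array([onz(a,*q,.036) for q in k]);f=least_squares(lambda v:np.hypot(X[:,0]-v[0],X[:,1]-v[1])-.12,[.503,-.2285],loss='cauchy',f_scale=.001)
i=abs(f.fun)<.003;print('pan flat fit',f.x,i.sum(),len(X))
E
python3 chk.py
```

```text
24.85 [ 0.50370241 -0.22689929  0.31697028] 0.020491971721739062 [ 1.35  1.27 -2.78]
pan flat fit [ 0.50713331 -0.22552074] 145 248
```

>>> {"fn": "play_rows", "kwargs": {
  "claw": [1,1,1,1,1,1],
  "delta_pos": [
    [0,0.003,0],
    [0,0.004,0.001],
    [0,0.004,0.001],
    [0,0.003,0.001],
    [0,0.002,0.001],
    [0,0,0]
  ],
  "delta_rot": [
    [0,0,0],
    [0,0,0],
    [0,0,0],
    [0,0,0],
    [0,0,0],
    [0,0,0]
  ]
}}

```text
time: 25.45
ee_pos: [0.5063, -0.2263, 0.317]
eef_rot: [0.548, 0.837, -0.001, 0.0]
ft_force: [-5.3, 0.2, 3.5]
width: 0.0203
grip_force: 34.8
```

```bash
python3 chk.py
```

```text
25.65 [ 0.50627166 -0.22638389  0.31701731] 0.02041843659271941 [-5.31 -0.2   4.18]
pan flat fit [ 0.50738773 -0.2255204 ] 141 247
```

>>> {"fn": "play_rows", "kwargs": {
  "claw": [1,1,1,1],
  "delta_pos": [
    [0,-0.003,-0.002],
    [0,-0.002,-0.001],
    [0,0,0],
    [0,0,0]
  ],
  "delta_rot": [
    [0,0,0],
    [0,0,0],
    [0,0,0],
    [0,0,0]
  ]
}}

```text
time: 26.05
ee_pos: [0.5057, -0.2263, 0.3169]
eef_rot: [0.547, 0.837, -0.0, 0.0]
ft_force: [-3.8, -1.7, 0.5]
width: 0.0207
grip_force: 34.8
```

```bash
python3 chk.py
```

```text
26.25 [ 0.50579499 -0.22620111  0.31690953] 0.01998717800248354 [-4.97 -0.8   0.91]
pan flat fit [ 0.50734654 -0.22551779] 142 245
```

>>> {"fn": "play_rows", "kwargs": {
  "claw": [1,1,1,1],
  "delta_pos": [
    [0.001,-0.003,0],
    [0.001,-0.002,0],
    [0,0,0],
    [0,0,0]
  ],
  "delta_rot": [
    [0,0,0],
    [0,0,0],
    [0,0,0],
    [0,0,0]
  ]
}}

```text
time: 26.65
ee_pos: [0.5048, -0.2262, 0.3166]
eef_rot: [0.547, 0.837, -0.0, -0.0]
ft_force: [-3.2, -1.1, -1.4]
width: 0.0206
grip_force: 34.7
```

```bash
python3 chk.py
```

```text
26.85 [ 0.50478751 -0.2260971   0.31666658] 0.020303536816216355 [-2.59 -1.63 -2.52]
pan flat fit [ 0.50730574 -0.22547712] 142 246
```

>>> {"fn": "play_rows", "kwargs": {
  "claw": [1,1,0.75,0.72,0.68,0.62,0.55,0.45],
  "delta_pos": [
    [0,0,0],
    [0,0,0],
    [0,0,0],
    [0,0,0],
    [0,0,0],
    [0,0,0],
    [0,0,0],
    [0,0,0]
  ],
  "delta_rot": [
    [0,0,0],
    [0,0,0],
    [0,0,0],
    [0,0,0],
    [0,0,0],
    [0,0,0],
    [0,0,0],
    [0,0,0]
  ],
  "squeeze": 6
}}

```text
time: 27.65
ee_pos: [0.5048, -0.2261, 0.3169]
eef_rot: [0.547, 0.837, 0.0, 0.0]
ft_force: [-0.0, 0.1, -1.2]
width: 0.0405
grip_force: 0.0
```

>>> {"fn": "play_rows", "kwargs": {
  "claw": [0.35,0.25,0.15,0.1,0.1,0.1,0.1,0.1],
  "delta_pos": [
    [0,0,0],
    [0,0,0],
    [0,0,0],
    [0,0,0],
    [0,0,0],
    [0,0,0],
    [0,0,0],
    [0,0,0]
  ],
  "delta_rot": [
    [0,0,0],
    [0,0,0],
    [0,0,0],
    [0,0,0],
    [0,0,0],
    [0,0,0],
    [0,0,0],
    [0,0,0]
  ]
}}

```text
time: 28.45
ee_pos: [0.5048, -0.2261, 0.3168]
eef_rot: [0.547, 0.837, -0.0, 0.0]
ft_force: [0.4, -0.4, 0.4]
width: 0.0781
grip_force: 0.0
```

```bash
python3 chk.py
```

```text
28.65 [ 0.50476267 -0.22612303  0.31683623] 0.07816078534827478 [ 0.06 -0.06 -0.42]
pan flat fit [ 0.50734391 -0.22551025] 139 239
```

Released. I withdraw straight up.

>>> {"fn": "play_rows", "kwargs": {
  "claw": [0.1,0.1,0.1,0.1,0.1,0.1,0.1,0.1],
  "delta_pos": [
    [0,0,-0.02],
    [0,0,-0.05],
    [0,0,-0.1],
    [0,0,-0.12],
    [0,0,-0.12],
    [0,0,-0.12],
    [0,0,-0.08],
    [0,0,-0.03]
  ],
  "delta_rot": [
    [0,0,0],
    [0,0,0],
    [0,0,0],
    [0,0,0],
    [0,0,0],
    [0,0,0],
    [0,0,0],
    [0,0,0]
  ]
}}

```text
time: 29.45
ee_pos: [0.5051, -0.2261, 0.4473]
eef_rot: [0.547, 0.837, 0.0, 0.002]
ft_force: [-0.6, 0.3, -0.4]
width: 0.0784
grip_force: 0.0
```

>>> {"fn": "play_rows", "kwargs": {
  "claw": [0.1,0.1,0.1,0.1,0.1,0.1,0.1,0.1],
  "delta_pos": [
    [0,0,0],
    [0,0,0],
    [0,0,0],
    [0,0,0],
    [0,0,0],
    [0,0,0],
    [0,0,0],
    [0,0,0]
  ],
  "delta_rot": [
    [0,0,0],
    [0,0,0],
    [0,0,0],
    [0,0,0],
    [0,0,0],
    [0,0,0],
    [0,0,0],
    [0,0,0]
  ]
}}

```text
time: 30.25
ee_pos: [0.5048, -0.2261, 0.4448]
eef_rot: [0.547, 0.837, -0.0, 0.0]
ft_force: [0.4, -0.3, -0.1]
width: 0.0785
grip_force: 0.0
```

```bash
python3 chk.py
python3 - <<'E'
from h import *
a=snap('top');c=snap('scene')
A=cv2.resize(np.ascontiguousarray(a['pixels'][130:280,340:490,::-1]),(396,396),interpolation=cv2.INTER_CUBIC)
B=cv2.resize(np.ascontiguousarray(c['pixels'][80:230,190:340,::-1]),(396,396),interpolation=cv2.INTER_CUBIC)
cv2.imwrite('pics/f.png',np.hstack([A,B]))
E
```

```text
30.45 [ 0.5047803  -0.22605643  0.44485143] 0.07822122809476763 [-0.14 -0.27 -0.34]
pan flat fit [ 0.50713868 -0.22609385] 210 280
```

View pics/f.png

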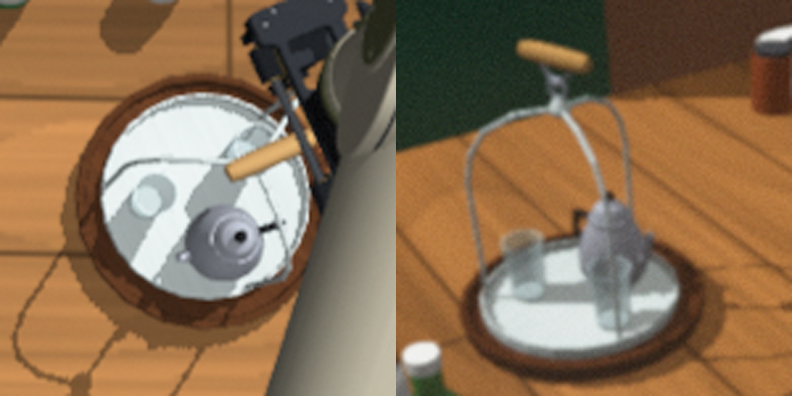

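The final picture shows the tray lying flat inside the stand's rim, with pot and both glasses upright and the grip free. I hand the job in.

```bash
python3 -c "
from bench import r
print(r.close_job())"
```

```text
the job is handed in; nothing more can be done
None
```

The tray is set down flat inside the stand's rim, about 5 mm off its centre, with the pot and both glasses upright and the grip released; it hung still (about 0.5 mm swing) for over two seconds first, and I handed the job in at about 31 s.

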